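# Close the bayonet lid of the paint pressure pot

## Robot

A 6-joint arm with a two-finger parallel gripper is mounted at the origin on the work surface. World frame = base frame: x ahead of the robot, y to its left, z up, the work surface at z = 0. Lengths are in mm, angles in rad, forces in N, time in s.
With the tool pointing down it reaches from about 275 to 1000 mm from the base axis. Payload 8.4 kg.
Tool frame: the origin (TCP) lies midway between the tips of the shut fingers; the grasp point (between the pads) lies 19 mm behind it; y points along the fingers, z is the direction in which the jaws open and shut, and the axes are right-handed (so a half turn about y gives the same grasp; the last joint's range is limited). The gripper opens to 85 mm and grips with 20 to 120 N. Pads are 22 mm wide; open, the fingers measure 114 mm over their backs; the gripper's body (76 mm by 85 mm) begins 54 mm behind the grasp point. The pads swing forward as they close: fully open they stand 13 mm farther back than shut.
Start: joints at [-1.313, 0.353, 1.633, -0, 1.155, -0.002], TCP at [160.553, -604.029, 231.281] pointing down, gripper open.
Joint ranges: [-2.63, 2.63], [-0.92, 2.1], [0.06, 2.66], [-1.3, 4.44], [0, 2.69], [-3.02, 3.02]. Speed limits (rad/s): [2.22, 2.22, 2.79, 3.14, 3.14, 3.14].

## Interface

Orientations are given as [roll, pitch, yaw] about the fixed x, y, z axes, in that order (R = Rz(yaw) Ry(pitch) Rx(roll)).
In Python, from rig import r gives the robot as it stands. The module is installed in compiled form; this text tells all that it offers.
- The arm moves only by the tool apply_moves, never from a script. Its argument "plan" is text: rows parted by semicolons, each of 7 numbers parted by spaces: the shift along the tool's x, y, z in cm, then the turn, a rotation vector about the tool's x, y, z in degrees, then the closure, from 0 (fully open) to 1 (shut). A call has 1 to 20 rows; each row shifts and turns the pose as measured when the row begins, along the tool's axes as they then stand; what a row does not reach is not made up. A row lasts 1/10 s, in which the tool goes at most 50 mm and 8.59 degrees, less where a joint would pass 70% of its speed; a pose out of reach is approached as far as the arm can. A call is refused whole if a number of a shift passes 5 or a number of a turn 8.59, either way. A call with a gripper value outside its range is refused whole. The fingers move at their own pace and stop on an object; "squeeze" is the grip in N (left out, the last holds). Time passes only in rows, so rows that do not move let the fingers close. It gives the time, the measured TCP pose, the force and the opening at its end, in the units of the state.
- r.sense(): the state, without advancing time (a new reading comes with each control period).
- r.grab_frame(name): name is "scene" or "top" or "wrist"; returns the picture (480x640x3 uint8, blue, green, red); there is no depth.
- r.get_calibration(name): a dict with "vertical_fov" (degrees; the focal length in pixels is half the picture's height over the tangent of half this angle, whatever the lens; pixels are square), "cx", "cy" (the principal point, pixels), "R" (3x3) and "t" (3): a world point X has camera coordinates R X + t; the wrist camera has in their place "hand_eye" (4x4, takes a point from camera to tool coordinates, whose origin is the TCP and whose axes are the tool frame's). Camera axes: x right, y down, z forward; pixel columns grow to the right and rows downward; lengths in mm; the calibration is good to about 2 mm. The wrist camera is an equidistant fisheye: a pixel r from the principal point sees the ray r / f radians off the axis. A picture is of the moment at which its call begins: read the wrist's pose just before it. get_calibration takes no time and is no camera call.
- r.sign_off(): hands the job in, once; it reports no verdict.
The state is a dict: "clock": time; "qpos": joint angles; "qvel": joint speeds; "joint_efforts": joint torques, N m; "eef_pos": TCP position; "tcp_rot": TCP orientation; "contact_force": force on the tool from outside, world axes, zero at the start; "wrist_torque": the same for the moment, N m; "opening": opening from 0.0 (shut) to 1.0 (fully open).
Only numpy, scipy, OpenCV 4.12 (cv2) and the standard library are available. Lean on these libraries where they do the work, as an engineer would, in place of code of your own. Each camera call takes 0.05 s, during which the arm holds its last target. There are 200 camera calls.

## Task

Pick up the pressure pot's lid by its bar handle, drop its two pins through the gaps of the pot's collar, and twist it clockwise until the ramps have pulled it down snugly tight on the seal, without forcing it. Let go of it, and leave the jars, bottle and mug where they are.

Things in the scene. Friction and masses are not known exactly. Their poses are not given: they have to be found in the camera images.
- pot: blue paint pressure pot bolted to the bench, 128 mm across, foot 148 mm, 142 mm tall. Origin: centre of its underside, z up; local x runs through the two entry gaps of its collar. A half turn gives the same collar. Right tightness: the lid's pins load the ramps with 10 to 20 N (some 0.4 to 0.7 Nm felt turning the handle; 0.5 is ideal); over 28 N at any time spoils them.
- mouth (a point): centre of the pot's steel collar at its top face, 142 mm above the bench. Round opening 95 mm across. Under the collar, from each gap, a ramp runs clockwise seen from above for 90 degrees to a dead stop; the other side of the gap is a wall. The ramp's underside is 126 mm above the bench at the gap and falls 0.118 mm per degree, pulling the lid down as it turns.
- gap (a point): middle of one entry gap, 52 mm from the pot's axis on its local +x, at the collar's top face; the other gap is opposite, on -x. Each is about 16 mm wide, open at the top, out to 58 mm radius; a red mark on the pot's outside shows it.
- chamber (a point): nominal middle of the seal's face, on the pot's axis 110 mm above the bench. The black rubber seal, 80 mm across, sits on a 20 N/mm spring; its real free face is 108.5 to 115.5 mm up, different each time. The lid drops onto it freely; squeezing begins 5 to 62 degrees past the gap, to be felt; from there the load grows about 2 N and the turning moment about 0.08 Nm per degree.
- lid: loose aluminium lid, 90 mm across, 14 mm thick, about 0.35 kg. Origin: centre of its underside, z up. Two pins along local x, bar handle along local x above them. A half turn gives the same lid.
- pin (a point): tip of one red round pin, 8 mm thick, 55 mm from the lid's axis on local +x, axis 6 mm above the underside; the other is opposite, on -x.
- handle (a point): centre of the lid's red bar handle, 51 mm above the lid's underside on its axis. The bar lies along the lid's x, 84 mm long, 16 mm thick (along y), 22 mm tall (40 to 62 mm above the underside), on two posts 26 to 38 mm from the axis.
- ink_jar: small yellow closed jar with white cap, 56 mm across, 60 mm tall; must be left alone. Origin: centre of its underside; z up
- pink_bottle: red paint bottle with white cap, 66 mm across, 170 mm tall; must be left alone. Origin: centre of its underside; z up
- green_jar: green closed jar with yellow cap, 68 mm across, 85 mm tall; must be left alone. Origin: centre of its underside; z up
- mug: white ceramic mug, 76 mm across, 85 mm tall, handle on its +y side; must be left alone. Origin: centre of its underside; z up
Things that resemble listed ones, but are neither listed nor needed, are in the scene too. What is shaped like the lid but purple or turquoise is not meant.

How it is judged (in metres and radians):
On the way:
1. the lid sits in the collar with its pins dropped through the gaps (z of lid in the frame of pot between 0.1 and 0.118 m and horizontal distance between lid and pot below 0.005 m and angle between the x axis of lid and the x axis of pot, either way round below 0.17 rad), for 0.1 s.
At the end, for the whole second after the job is handed in: the lid is in the collar, centred within 5 mm and level within 0.06 rad, turned past the gaps by more than 0.15 rad, at rest and let go, its pins pressing on the pot's ramps with 8 to 23 N (contact force between lid and pot between 8 and 23 N and angle between the x axis of lid and the x axis of pot, either way round above 0.15 rad and z of lid in the frame of pot below 0.117 m and horizontal distance between lid and pot below 0.005 m and angle between lid's own z axis and vertical below 0.06 rad and linear speed of lid below 0.01 m/s); the robot touches nothing.
It fails at once if the lid and pot press on each other with more than 30 N (forced or overtightened) (contact force between lid and pot above 30 N).
It fails at once if the ink_jar is moved by more than 30 mm or tipped (distance of ink_jar from where it was at the start of the episode above 0.03 m or angle between ink_jar's own z axis and vertical above 0.5 rad).
It fails at once if the pink_bottle is moved by more than 30 mm or tipped (distance of pink_bottle from where it was at the start of the episode above 0.03 m or angle between pink_bottle's own z axis and vertical above 0.5 rad).
It fails at once if the green_jar is moved by more than 30 mm or tipped (distance of green_jar from where it was at the start of the episode above 0.03 m or angle between green_jar's own z axis and vertical above 0.5 rad).
It fails at once if the mug is moved by more than 30 mm or tipped (distance of mug from where it was at the start of the episode above 0.03 m or angle between mug's own z axis and vertical above 0.5 rad).
It also fails if it takes over 69 s, if anything falls off the work surface, if the arm or the gripper's body presses on something with over 40 N, if the wrist force passes 120 N, or if a joint passes its speed limit or range.

## Working session

There is one attempt and no reset: what is moved stays moved. The work goes in short steps, Python scripts to look and compute and a tool call to move; the robot and the scene stay as the last step left them, time stands still between calls to the robot, and variables do not carry over. Pictures are saved under pics/ and viewed, about 8 in all and at most 12, crops included, and the job is handed in when it is done.

Besides the shell and the picture viewer there is one more tool, called after "Emit:" in YAML: its name, and indented under it one key for each argument. apply_moves: Moves the arm, as the interface text tells. Its arguments: {"type":"object","properties":{"plan":{"type":"string"},"squeeze":{"type":"number"}},"required":["plan"]}

```bash
mkdir -p pics; ls; python3 - <<'E'
from rig import r
import cv2,json
print(r.sense())
a=r.grab_frame("scene");b=r.grab_frame("top")
cv2.imwrite("pics/scene.png",a);cv2.imwrite("pics/top.png",b)
for n in("scene","top","wrist"):print(n,r.get_calibration(n))
E
```

```text
pics
{'clock': 0.0, 'qpos': array([-1.31337753e+00,  3.53656887e-01,  1.63416004e+00,  1.32507096e-05,
        1.15521706e+00, -2.39511310e-03]), 'qvel': array([-0.00016621,  0.0016389 , -0.00012397, -0.00079039, -0.00012716,
       -0.00024847]), 'joint_efforts': array([ 2.17216598e-04, -6.05267358e+01, -3.42068803e+01,  8.49433923e-05,
        9.08325543e-03, -7.90575712e-06]), 'eef_pos': array([ 160.44312162, -603.54015532,  230.54515249]), 'tcp_rot': array([-1.57223762e+00,  1.55672281e-05, -2.88178411e+00]), 'contact_force': array([ 0.29860821, -1.16732025,  0.01405186]), 'wrist_torque': array([ 0.05350814,  0.05795163, -0.00434094]), 'opening': 0.9998412790611398}
scene {'vertical_fov': 48.95637439815709, 'cx': 316.04700167827946, 'cy': 240.12684959712016, 'R': array([[ 0.71350081,  0.70064586, -0.00345979],
       [ 0.48811992, -0.50060594, -0.71493541],
       [-0.50264852,  0.5084182 , -0.69918195]]), 't': array([-424.2199822 , -204.98163655, 1328.55729668])}
top {'vertical_fov': 42.574306939182755, 'cx': 314.8773927924915, 'cy': 240.75449740445262, 'R': array([[ 0.02902285, -0.99951543, -0.01125109],
       [-0.99318758, -0.02756465, -0.11321939],
       [ 0.1128544 ,  0.01446039, -0.99350631]]), 't': array([  -2.95694657,  595.02901361, 1311.97560508])}
wrist {'vertical_fov': 65.70646984690485, 'cx': 317.20666450060634, 'cy': 239.55937030312847, 'hand_eye': array([[-2.94115393e-04,  9.45759695e-01,  3.24866916e-01,
        -8.40768238e+01],
       [-3.60818044e-04, -3.24867009e-01,  9.45759640e-01,
        -1.43074829e+02],
       [ 9.99999892e-01,  1.60944623e-04,  4.36795551e-04,
        -1.57822645e-01],
       [ 0.00000000e+00,  0.00000000e+00,  0.00000000e+00,
         1.00000000e+00]])}
```

View pics/scene.png

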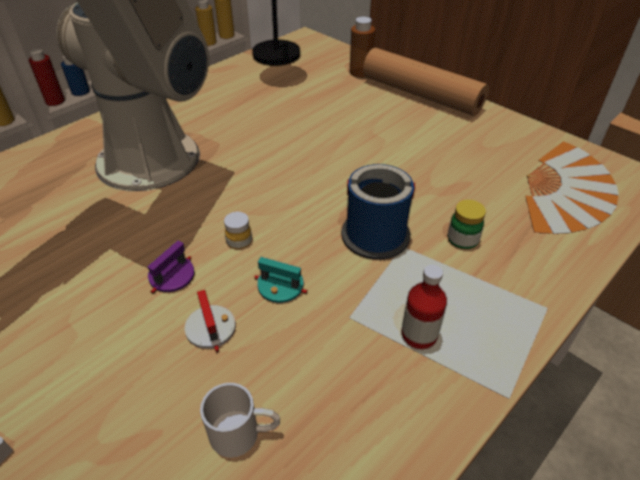

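View pics/top.png

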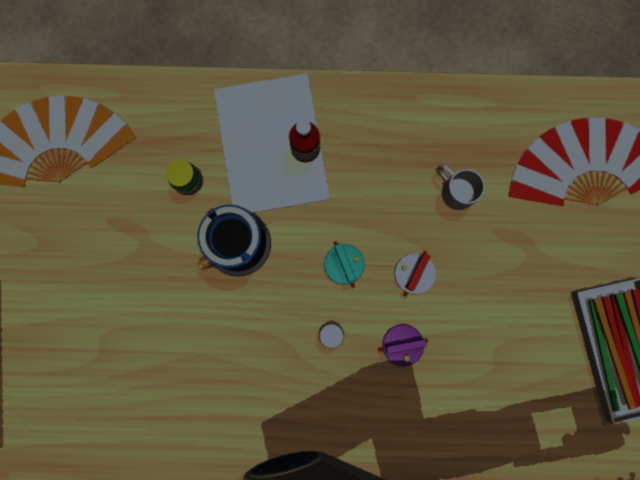

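Top view: silver lid with a red bar at (415,272), which fits. The look-alikes are turquoise (345,264) and purple (403,345). The pot collar is at (232,238), with gap notches near (210,213) and (247,260).

```bash
cat > h.py <<'E'
import numpy as np,cv2
from rig import r
from scipy.spatial.transform import Rotation as Ro
def ray(name,px,pose=None):
    c=r.get_calibration(name);f=240/np.tan(np.radians(c["vertical_fov"]/2))
    d=np.array([(px[0]-c["cx"])/f,(px[1]-c["cy"])/f,1.])
    if name!="wrist": return -c["R"].T@c["t"],c["R"].T@d
    q=d[:2];t=np.hypot(*q);d=np.r_[q/max(t,1e-9)*np.sin(t),np.cos(t)]
    p,e=pose;H=c["hand_eye"];R=Ro.from_euler("xyz",e).as_matrix()
    return p+R@H[:3,3],R@H[:3,:3]@d
def onz(name,px,z,pose=None):
    o,d=ray(name,px,pose);return o+d*(z-o[2])/d[2]
def pix(pts,pose):   # world->wrist pixels
    c=r.get_calibration("wrist");f=240/np.tan(np.radians(c["vertical_fov"]/2))
    H=np.linalg.inv(c["hand_eye"]);R=Ro.from_euler("xyz",pose[1]).as_matrix()
    x=(np.atleast_2d(pts)-pose[0])@R@H[:3,:3].T+H[:3,3]
    n=np.hypot(x[:,0],x[:,1]);t=np.arctan2(n,x[:,2]);return np.c_[c["cx"]+f*t*x[:,0]/n,c["cy"]+f*t*x[:,1]/n]
def pose(): s=r.sense();return s["eef_pos"],s["tcp_rot"]
def red(im):
    h=cv2.cvtColor(im,cv2.COLOR_BGR2HSV);return (((h[...,0]<8)|(h[...,0]>172))&(h[...,1]>150)&(h[...,2]>60)).astype(np.uint8)*255
E
python3 - <<'E'
from h import *
im=cv2.imread("pics/top.png");m=red(im)
n,l,s,c=cv2.connectedComponentsWithStats(m)
for i in range(1,n):
    if s[i,4]>=6 and 170<c[i][0]<480: print(s[i],c[i].round(1))
k=np.zeros_like(m);k[235:310,380:450]=m[235:310,380:450]
rc=cv2.minAreaRect(cv2.findNonZero(k));print(rc)
for z in(62,51):print("handle",onz("top",rc[0],z))
print("disc",onz("top",(415,272),14),"pot",onz("top",(232,238),142))
for p in((210,213),(247,260)):print(onz("top",p,142))
for n,p,z in(("ink",(331,336),60),("purple",(403,345),14),("turq",(345,264),14),("bottle",(304,128),170),("green",(180,173),85),("mug",(466,188),85)):print(n,onz("top",p,z).round())
a=cv2.resize(im[180:300,180:300],(400,400),interpolation=2);b=cv2.resize(im[230:310,375:455],(400,400),interpolation=2)
cv2.imwrite("pics/crop1.png",np.hstack([a,b]))
E
```

```text
[297 124  22  26 253] [309.3 139.2]
[291 133   4   8  16] [292. 136.]
[334 242   3   3   7] [335.  242.7]
[407 251  23  40 283] [418.4 271.1]
[351 283   4   4  12] [352.5 284.7]
[404 292   3   4  10] [404.8 293.5]
[379 348   4   3  12] [380.5 349. ]
((416.810546875, 274.1256408691406), (7.376327037811279, 48.75291061401367), 25.97439193725586)
handle [ 526.44031834 -204.7319486    62.        ]
handle [ 527.14161731 -206.4062195    51.        ]
disc [ 534.06670833 -208.01454771   14.        ] pot [583.52909642 179.21708934 142.        ]
[633.16010932 226.0130262  142.        ]
[540.02008432 147.16668118 142.        ]
ink [391. -26.  60.]
purple [ 375. -184.   14.]
turq [547. -54.  14.]
bottle [806.  40. 170.]
green [726. 305.  85.]
mug [ 710. -303.   85.]
```

View pics/crop1.png

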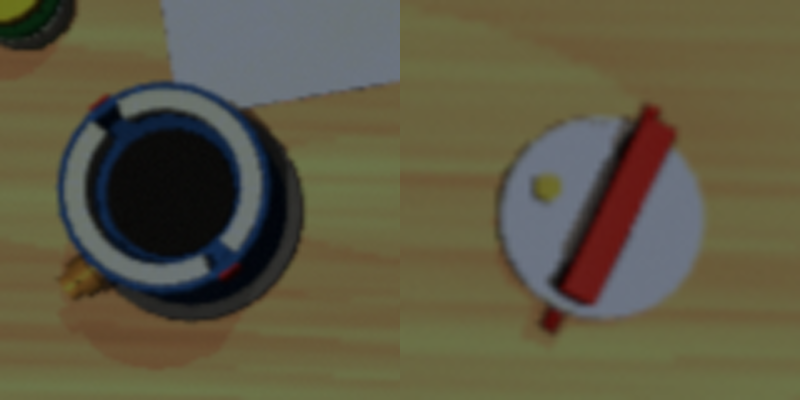

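Crop: the left part shows the pot's red gap marks at (103,105) and (229,270), so the gap axis is about +37°. The right part shows the silver lid with red bar from (578,295) to (655,120), so the bar lies at about −24°, and this is the right lid. Now to hover over it.

```bash
cat > plan.py <<'E'
import sys
from h import *
# usage: x y z yaw_deg yawdir closure [n]
def plan(tx,ty,tz,yaw,clo,n=None,total=None):
    p,e=pose();R=Ro.from_euler("xyz",e)
    T=Ro.from_euler("xyz",[-np.pi/2,0,np.radians(yaw)])
    y0=np.degrees(e[2]);dy=total if total is not None else (yaw-y0+180)%360-180
    g=np.array([tx,ty,tz],float)
    n=n or int(max(np.ceil(np.linalg.norm(g-p)/45),np.ceil(abs(dy)/8.4),1))
    out=[]
    for i in range(n):
        a=(i+1)/n
        Ri=Ro.from_euler("xyz",[-np.pi/2,0,np.radians(y0+dy*a)])
        tp=p+(g-p)/(n-i)
        d=R.inv().apply(tp-p)/10;w=np.degrees((R.inv()*Ri).as_rotvec())
        d=d.round(2);w=w.round(1);out.append(" ".join(f"{v:g}" for v in [*d,*w,clo]))
        p=p+R.apply(d*10);R=R*Ro.from_rotvec(np.radians(w))
    print("; ".join(out))
if __name__=="__main__":
    a=[float(v) for v in sys.argv[1:]]
    plan(*a[:5],n=int(a[5]) if len(a)>5 and a[5]>0 else None,total=a[6] if len(a)>6 else None)
E
python3 plan.py 529 -207 170 -23.7 0 18 141.4
```

```text
-2.54 0.34 -1.6 0.1 -7.9 -0 0; -2.74 0.34 -1.24 -0 -7.8 -0 0; -2.88 0.34 -0.86 -0 -7.9 0 0; -2.97 0.34 -0.45 -0 -7.8 0 0; -3.01 0.34 -0.04 -0 -7.9 0 0; -2.99 0.34 0.37 -0 -7.8 0 0; -2.91 0.33 0.77 -0 -7.9 0 0; -2.77 0.34 1.17 -0 -7.8 0 0; -2.59 0.33 1.53 -0 -7.9 0 0; -2.35 0.34 1.87 -0 -7.9 0 0; -2.08 0.33 2.18 -0 -7.8 0 0; -1.76 0.34 2.44 -0 -7.9 0 0; -1.41 0.33 2.66 -0 -7.8 0 0; -1.03 0.34 2.83 0 -7.9 0 0; -0.64 0.33 2.94 0 -7.8 0 0; -0.23 0.34 3 0 -7.9 0 0; 0.18 0.33 3 0 -7.8 0 0; 0.59 0.34 2.95 0 -7.9 0 0
```

Emit:
apply_moves:
  plan: "-2.5 0.3 -1.6 0 -7.9 0 0; -2.7 0.3 -1.2 0 -7.9 0 0; -2.9 0.3 -0.9 0 -7.9 0 0; -3 0.3 -0.4 0 -7.9 0 0; -3 0.3 0 0 -7.9 0 0; -3 0.3 0.4 0 -7.9 0 0; -2.9 0.3 0.8 0 -7.9 0 0; -2.8 0.3 1.2 0 -7.9 0 0; -2.6 0.3 1.5 0 -7.9 0 0; -2.3 0.3 1.9 0 -7.9 0 0; -2.1 0.3 2.2 0 -7.9 0 0; -1.8 0.3 2.4 0 -7.9 0 0; -1.4 0.3 2.7 0 -7.9 0 0; -1 0.3 2.8 0 -7.9 0 0; -0.6 0.3 2.9 0 -7.9 0 0; -0.2 0.3 3 0 -7.9 0 0; 0.2 0.3 3 0 -7.9 0 0; 0.6 0.3 3 0 -7.9 0 0; 0 0 0 0 0 0 0"

```text
clock: 2.0
eef_pos: [519.6, -171.9, 169.6]
tcp_rot: [-1.566, 0.008, -0.298]
contact_force: [0.2, -0.7, -0.0]
opening: 1.0
```

```bash
python3 plan.py 529 -207 165 -23.7 0
```

```text
1.93 0.44 -3.08 -0.2 6.6 -0.5 0
```

Emit:
apply_moves:
  plan: "1.9 0.4 -3.1 -0.2 6.6 -0.5 0; 0 0 0 0 0 0 0; 0 0 0 0 0 0 0"

```text
clock: 2.3
eef_pos: [528.0, -207.1, 164.4]
tcp_rot: [-1.571, 0.002, -0.418]
contact_force: [0.5, 0.3, -0.4]
opening: 1.003
```

```bash
cat > look.py <<'E'
from h import *
import sys
P=pose();im=r.grab_frame("wrist");cv2.imwrite(f"pics/{sys.argv[1]}.png",im)
print(P,r.sense()["clock"])
m=red(im);n,l,s,c=cv2.connectedComponentsWithStats(m)
for i in range(1,n):
    if s[i,4]>60:
        k=(l==i).astype(np.uint8);rc=cv2.minAreaRect(cv2.findNonZero(k))
        print(s[i],c[i].round(1),rc,"z62:",onz("wrist",c[i],62,P).round(1))
        print([onz("wrist",q,62,P).round(1).tolist() for q in cv2.boxPoints(rc)])
E
python3 look.py w1
```

```text
(array([ 527.99363514, -207.0946737 ,  164.37681124]), array([-1.57066688,  0.00169225, -0.41813412])) 2.35
[208  73  12  11  72] [213.5  77.9] ((213.75001525878906, 78.24999237060547), (7.071067810058594, 10.60660171508789), 45.0) z62: [ 397.8 -223.8   62. ]
[[396.8, -228.0, 62.0], [394.6, -221.3, 62.0], [399.3, -219.7, 62.0], [401.5, -226.4, 62.0]]
[446 123  13  13  91] [452.3 129.5] ((452.25006103515625, 129.75003051757812), (11.31370735168457, 7.77817440032959), 45.0) z62: [493.6 -91.   62. ]
[[491.2, -95.5, 62.0], [489.1, -90.3, 62.0], [496.3, -86.7, 62.0], [498.4, -91.9, 62.0]]
[305 188  23  40 811] [315.3 206.1] ((316.0, 207.5), (22.0, 39.0), 0.0) z62: [ 506.1 -198.5   62. ]
[[516.8, -211.1, 62.0], [491.9, -199.7, 62.0], [497.9, -186.2, 62.0], [523.0, -197.2, 62.0]]
[305 241  21  57 932] [315.1 273.1] ((315.0, 269.0), (56.0, 20.0), 90.0) z62: [ 551.4 -218.9   62. ]
[[526.1, -215.3, 62.0], [531.8, -202.5, 62.0], [572.2, -220.1, 62.0], [566.2, -233.7, 62.0]]
[583 321  27  17 194] [595.  327.3] ((595.3396606445312, 327.81134033203125), (11.849686622619629, 25.641944885253906), 60.945396423339844) z62: [724.1   7.1  62. ]
[[715.5, -10.9, 62.0], [716.7, 18.9, 62.0], [735.6, 27.3, 62.0], [733.9, -3.7, 62.0]]
[ 612  355   28   62 1266] [628.6 388.1] ((625.4999389648438, 385.4999694824219), (60.99999237060547, 26.999996185302734), 90.0) z62: [866.4  69.4  62. ]
[[781.2, 33.2, 62.0], [813.1, 80.4, 62.0], [958.4, 104.8, 62.0], [907.3, 45.9, 62.0]]
[138 429  25  11 183] [149.9 433.3] ((150.15853881835938, 433.0731506347656), (24.847095489501953, 9.386680603027344), 6.34019136428833) z62: [ 655.2 -457.5   62. ]
[[656.2, -478.2, 62.0], [643.5, -465.3, 62.0], [653.9, -437.1, 62.0], [666.6, -448.9, 62.0]]
```

View pics/w1.png

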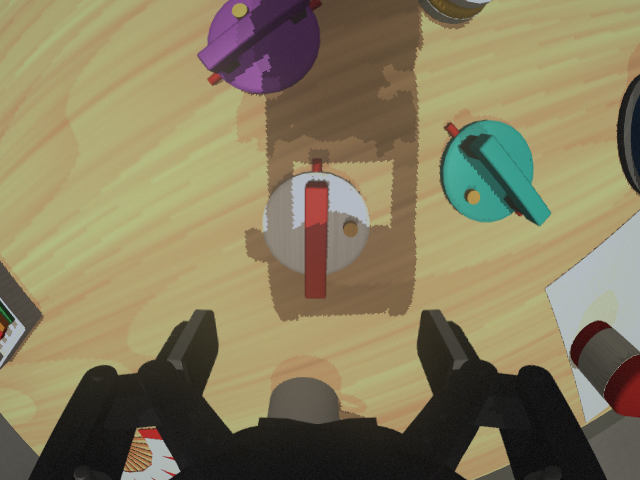

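Wrist view: the red bar's top face spans (316,186) to (315,298), already parallel to the tool's x. Disc centre is near (316,222).

```bash
python3 - <<'E'
from h import *
P=pose()
a=onz("wrist",(316.5,186),62,P);b=onz("wrist",(315.5,298),62,P)
print(a,b,np.linalg.norm(a-b),(a+b)/2,np.degrees(np.arctan2(*(b-a)[1::-1])))
print(onz("wrist",(316.5,223),14,P), onz("wrist",(264,222),14,P),onz("wrist",(370,222),14,P))
E
python3 plan.py 531 -208 85 -24 0; python3 plan.py 531 -208 60 -24 0
```

```text
[ 493.89817391 -192.31824433   62.        ] [ 570.33027589 -227.1142613    62.        ] 83.97993218702182 [ 532.1142249  -209.71625281   62.        ] -24.477589002644464
[ 530.40255302 -208.65127221   14.        ] [ 511.88764065 -248.005523     14.        ] [ 547.49177955 -167.77436597   14.        ]
0.15 3.97 0.03 0 0 -0.1 0; 0.15 3.98 0.02 0 0 0 0
0.1 3.48 0.02 0 0 -0.1 0; 0.1 3.48 0.02 0 0 0 0; 0.1 3.49 0.01 0 0 0 0
```

Emit:
apply_moves:
  plan: "0.4 3.3 -0.1 0 0.3 0 0; 0 3.3 0 0 0.3 0 0; 0 3.3 0 0 0 0 0; 0 2.5 0 0 0 0 0; 0 0.7 0 0 0 0 0; 0 0 0 0 0 0 1; 0 0 0 0 0 0 1; 0 0 0 0 0 0 1; 0 0 0 0 0 0 1; 0 0 0 0 0 0 1; 0 0 0 0 0 0 1; 0 0 0 0 0 0 1; 0 0 0 0 0 0 1"
  squeeze: 70

```text
clock: 3.65
eef_pos: [532.7, -210.9, 37.0]
tcp_rot: [-1.57, -0.008, -0.43]
contact_force: [-1.1, -0.2, -2.5]
opening: 0.174
```

```bash
python3 -c "
from h import *
print(r.sense())"
```

```text
{'clock': 3.65, 'qpos': array([-3.79733591e-01,  5.22147393e-01,  1.88736954e+00,  2.54134447e-04,
        7.24277429e-01, -1.52109094e+00]), 'qvel': array([-7.30076417e-05,  1.28444329e-03,  5.96825585e-04, -9.05211230e-05,
       -9.81689488e-04, -1.69190393e-03]), 'joint_efforts': array([ 2.18600976e-04, -6.29420686e+01, -2.40048355e+01,  1.00568082e-03,
       -5.63063985e-02,  2.72786508e-05]), 'eef_pos': array([ 532.66037074, -210.90961832,   36.95424174]), 'tcp_rot': array([-1.5702392 , -0.0077802 , -0.42963083]), 'contact_force': array([-1.09279525, -0.15250378, -2.47566924]), 'wrist_torque': array([-0.00051319,  0.01172382, -0.02088187]), 'opening': 0.17418501659548444}
```

Emit:
apply_moves:
  plan: "0 -1 0 0 0 0.4 1; 0 -3 0 0 0 0 1; 0 -3.5 0 0 0 0 1; 0 -3.5 0 0 0 0 1; 0 -3.5 0 0 0 0 1; 0 -3.5 0 0 0 0 1; 0 -3.5 0 0 0 0 1; 0 0 0 0 0 0 1"

```text
clock: 4.45
eef_pos: [530.7, -210.3, 262.8]
tcp_rot: [-1.57, 0.006, -0.43]
contact_force: [0.2, -0.7, -3.4]
opening: 0.175
```

```bash
python3 - <<'E'
from h import *
im=cv2.imread("pics/top.png");h=cv2.cvtColor(im,cv2.COLOR_BGR2HSV)
k=((h[...,1]<90)&(h[...,2]>90)).astype(np.uint8)
z=np.zeros_like(k);z[195:285,185:285]=k[195:285,185:285]
n,l,s,c=cv2.connectedComponentsWithStats(z)
for i in range(1,n):
    if s[i,4]>50:print(s[i],c[i])
ids=[i for i in range(1,n) if s[i,4]>150 and s[i,0]+s[i,2]<280]
pts=np.vstack([cv2.findNonZero((l==i).astype(np.uint8)) for i in ids])
W=np.array([onz("top",p[0],142) for p in pts])[:,:2]
c0,rad=cv2.minEnclosingCircle(W.astype(np.float32));print(c0,rad,np.sort(np.linalg.norm(W-c0,axis=1))[[5,-5]])
E
python3 plan.py 672 245 250 37.4 1 14; python3 -c "
from h import *
print(r.sense())"
```

```text
[229 195  56  18 776] [258.43685567 201.80412371]
[216 207  42  48 417] [243.52997602 224.34772182]
[199 217  43  49 414] [213.5942029  247.17149758]
(588.738525390625, 186.9839630126953) 60.1705436706543 [47.97621785 59.7416964 ]
-0.44 0.1 3.38 -0 -4.4 -0.4 1; -0.18 0.09 3.4 -0 -4.5 0 1; 0.09 0.09 3.4 -0 -4.4 0.1 1; 0.35 0.09 3.39 -0 -4.4 -0 1; 0.61 0.09 3.35 -0 -4.4 -0 1; 0.87 0.09 3.29 -0 -4.5 -0 1; 1.12 0.09 3.21 -0 -4.4 -0 1; 1.37 0.09 3.12 -0 -4.4 -0 1; 1.6 0.1 3.01 -0 -4.5 -0 1; 1.83 0.09 2.87 -0 -4.4 -0 1; 2.05 0.1 2.72 -0 -4.4 -0 1; 2.25 0.09 2.56 -0 -4.5 -0 1; 2.44 0.1 2.37 -0.1 -4.4 -0 1; 2.61 0.09 2.18 0 -4.4 -0 1
{'clock': 4.45, 'qpos': array([-3.80250448e-01,  2.43238922e-01,  1.71257009e+00,  6.54375492e-04,
        1.19194409e+00, -1.52170981e+00]), 'qvel': array([ 8.81116841e-06,  2.59197753e-02,  5.76184025e-02, -1.12693847e-04,
       -2.71518520e-02,  2.48544742e-04]), 'joint_efforts': array([ 4.98145630e-03, -5.41731262e+01, -3.48611534e+01,  2.86510476e-03,
        1.20853297e+00,  1.05243034e-03]), 'eef_pos': array([ 530.71619272, -210.28917189,  262.82127153]), 'tcp_rot': array([-1.57049286,  0.00618286, -0.42957992]), 'contact_force': array([ 0.16340041, -0.69769793, -3.41473005]), 'wrist_torque': array([-0.04354512, -0.07365233, -0.06669696]), 'opening': 0.1751666196249368}
```

Emit:
apply_moves:
  plan: "-0.4 0.1 3.4 0 -4.4 -0.4 1; -0.2 0.1 3.4 0 -4.4 0 1; 0.1 0.1 3.4 0 -4.4 0 1; 0.4 0.1 3.4 0 -4.4 0 1; 0.6 0.1 3.4 0 -4.4 0 1; 0.9 0.1 3.3 0 -4.4 0 1; 1.1 0.1 3.2 0 -4.4 0 1; 1.4 0.1 3.1 0 -4.4 0 1; 1.6 0.1 3 0 -4.4 0 1; 1.8 0.1 2.9 0 -4.4 0 1; 2 0.1 2.7 0 -4.4 0 1; 2.2 0.1 2.6 0 -4.4 0 1; 2.4 0.1 2.4 0 -4.4 0 1; 2.6 0.1 2.2 0 -4.4 0 1; 0 0 0 0 0 0 1"

```text
clock: 5.95
eef_pos: [659.7, 263.8, 235.7]
tcp_rot: [-1.562, 0.018, 0.687]
contact_force: [-0.1, 0.2, -3.2]
opening: 0.175
```

```bash
python3 plan.py 677 253 250 37.4 1
```

```text
0.63 -1.45 -1.91 -0.5 2 -1 1
```

Emit:
apply_moves:
  plan: "0.6 -1.4 -1.9 -0.5 2 -1 1; 0 0 0 0 0 0 1; 0 0 0 0 0 0 1"

```text
clock: 6.25
eef_pos: [674.1, 252.8, 245.3]
tcp_rot: [-1.569, 0.008, 0.653]
contact_force: [-0.1, -0.7, -4.4]
opening: 0.176
```

```bash
python3 - <<'E'
from h import *
P=pose();im=r.grab_frame("wrist");cv2.imwrite("pics/w2.png",im);print(P)
E
```

```text
(array([674.14755105, 252.77381467, 245.27134504]), array([-1.56859933,  0.0083384 ,  0.65280355]))
```

View pics/w2.png

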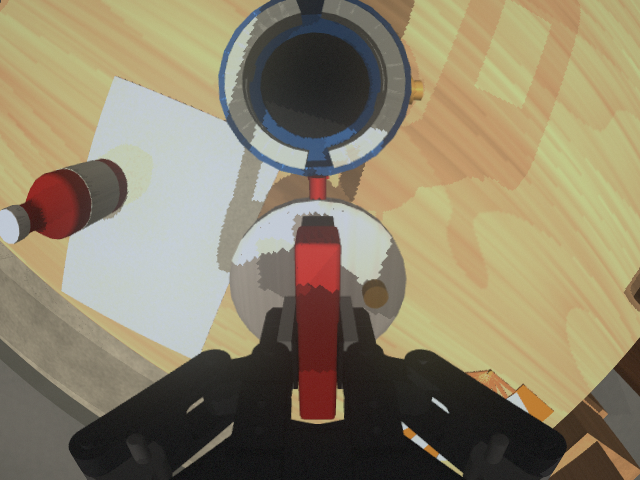

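Wrist view: the collar sits at the top of the picture with gaps at about (312,5) and (318,158). The lid hangs straight, its near pin at (318,187) and bar centred on column 318. Measuring both now.

```bash
python3 - <<'E'
from h import *
from scipy.optimize import least_squares
im=cv2.imread("pics/w2.png");P=(np.array([674.14755105,252.77381467,245.27134504]),np.array([-1.56859933,0.0083384,0.65280355]))
h=cv2.cvtColor(im,cv2.COLOR_BGR2HSV)
c=np.array([588.7,187.]);out=[]
# polar sampling in world at z=142
rr=np.arange(40,72,.25);th=np.radians(np.arange(0,360,1))
T,Rr=np.meshgrid(th,rr,indexing="ij")
W=np.stack([c[0]+Rr*np.cos(T),c[1]+Rr*np.sin(T),0*T+142],-1)
uv=pix(W.reshape(-1,3),P).astype(np.float32).reshape(*T.shape,2)
S=cv2.remap(h,uv[...,0],uv[...,1],cv2.INTER_LINEAR,borderValue=(0,255,0))
ring=((S[...,1]<95)&(S[...,2]>70))
inn,outr=[],[]
for i in range(360):
    g=np.where(ring[i])[0]
    if len(g)>28 and uv[i,...,1].min()>4: inn.append((th[i],rr[g[0]]));outr.append((th[i],rr[g[-1]]))
for nm,a in(("inner",inn),("outer",outr)):
    a=np.array(a);xy=c+a[:,1:]*np.c_[np.cos(a[:,0]),np.sin(a[:,0])]
    s=least_squares(lambda p:np.hypot(xy[:,0]-p[0],xy[:,1]-p[1])-p[2],[*c,50],loss="soft_l1",f_scale=.5).x
    print(nm,s,len(a),np.median(abs(np.hypot(xy[:,0]-s[0],xy[:,1]-s[1])-s[2])))
j=abs(rr-52)<2
fr=ring[:,j].mean(1);print("non-ring deg",np.where(fr<.5)[0])
for n,p,z in(("gapL",(318.5,158),142),("gapU",(312,5),142)):print(n,onz("wrist",p,z,P))
zl=P[0][2]-37
for n,p,dz in(("pin",(318,176),6),("pinroot",(318,198),6),("bar near",(318,226),62),("bar far",(318,418),62)):print(n,onz("wrist",p,zl+dz,P))
z=cv2.resize(im[0:200,200:440],(720,600),interpolation=2);cv2.imwrite("pics/c2.png",z)
E
```

```text
inner [590.76499706 188.18998453  41.10421985] 274 1.5828735757648857
outer [592.12675281 184.45368731  68.12168881] 274 1.4257083129295083
non-ring deg [ 31  32  33  34  35  36  37  38  39  40  41  42  43 214 215 216 217 218
 219 220 221 222 223 224 225 226 227 228 229]
gapL [628.43933607 219.13865835 142.        ]
gapU [548.17864736 152.37772844 142.        ]
pin [629.69261774 219.32840445 214.27134504]
pinroot [638.18520153 225.83236845 214.27134504]
bar near [636.3611424  224.16426758 270.27134504]
bar far [706.23287313 277.73080389 270.27134504]
```

View pics/c2.png

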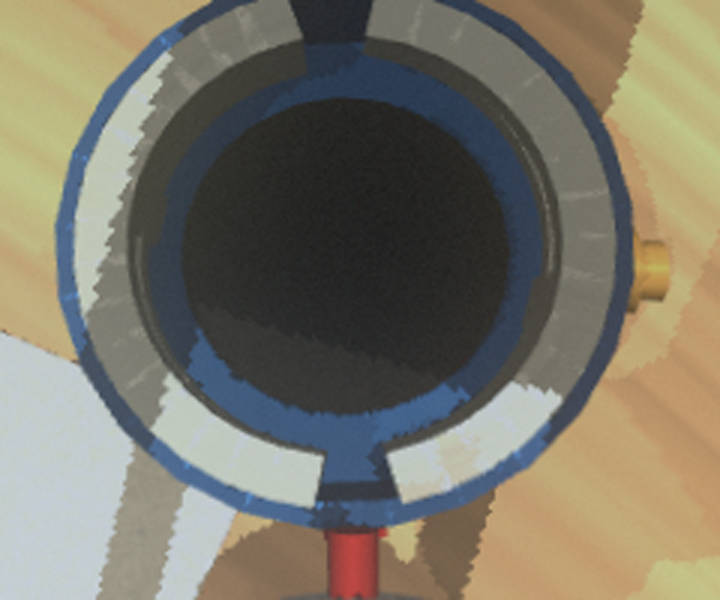

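```bash
python3 - <<'E'
from h import *
P=(np.array([674.14755105,252.77381467,245.27134504]),np.array([-1.56859933,0.0083384,0.65280355]))
C=lambda x,y,z=142:onz("wrist",(200+(x+.5)/3-.5,(y+.5)/3-.5),z,P)[:2]
lo,up=C(355.5,455),C(334.5,39)
print("gap mids",lo,up,"c",(lo+up)/2,np.linalg.norm(lo-up)/2,np.degrees(np.arctan2(*(lo-up)[::-1])))
for a,b in((C(130,245),C(560,250)),(C(78,250),C(616,250))):print("L/R",a,b,(a+b)/2,np.linalg.norm(a-b)/2)
# circle fits
inner=np.array([C(*p) for p in((130,245),(560,250),(323,455),(388,455),(303,40),(366,38),(165,375),(510,392))],np.float32)
outer=np.array([C(*p) for p in((78,250),(616,250),(316,505),(402,502),(160,445),(545,410),(170,60))],np.float32)
from scipy.optimize import least_squares
for n,q in(("in",inner),("out",outer)):
    s=least_squares(lambda p:np.hypot(*(q-p[:2]).T)-p[2],[588,187,50]);print(n,s.x,s.fun.round(1))
zl=P[0][2]-37
t=np.array([np.cos(P[1][2]),np.sin(P[1][2])]);n=np.array([-t[1],t[0]])
for nm,px,dz in(("pin mid",(318,187),6),("barN",(318.5,226),62),("barF",(318,418),62)):
    d=onz("wrist",px,zl+dz,P)[:2]-P[0][:2];print(nm,d@t,d@n)
E
```

```text
gap mids [625.02367261 216.24472677] [552.93155573 155.3392865 ] c [588.97761417 185.79200664] 47.187779060384536 40.19206049459888
L/R [616.84390029 147.86612509] [560.73794484 223.33871746] [588.79092257 185.60242127] 47.02124636111967
L/R [624.32780501 138.75058825] [552.46486378 232.92582376] [588.3963344  185.83820601] 59.231025032262245
in [589.24526941 185.90898837  47.77960213] [-0.8 -0.7 -0.7  0.   0.3  0.1  0.9  0.9]
out [589.58039556 185.82090516  58.61101995] [-0.1  1.4 -0.5 -0.   1.2 -1.4 -0.6]
pin mid -50.31010826946449 0.43805857492127576
barN -47.39478217693137 0.39163157735804227
barF 40.64733825124923 0.3362986554327591
```

```bash
python3 plan.py 590.3 186.2 225 40.2 1 4
```

```text
-2.68 0.54 -0.04 -0.1 -0.7 -0.4 1; -2.68 0.52 -0.01 0 -0.7 -0 1; -2.68 0.51 0.02 -0 -0.7 -0 1; -2.68 0.52 0.06 -0 -0.7 -0 1
```

Emit:
apply_moves:
  plan: "-2.7 0.4 0 -0.1 -0.7 -0.4 1; -2.7 0.4 0 0 -0.7 0 1; -2.7 0.4 0 0 -0.7 0 1; -2.6 0.4 0 0 -0.7 0 1; 0 0 0 0 0 0 1; 0 0 0 0 0 0 1"

```text
clock: 6.9
eef_pos: [583.2, 181.9, 225.9]
tcp_rot: [-1.568, 0.006, 0.702]
contact_force: [-0.3, -0.9, -3.6]
opening: 0.171
```

```bash
python3 plan.py 590.3 186.2 190 40.2 1 3; python3 -c "
from h import *
print(np.degrees(pose()[1]),pose()[0],r.sense())"
```

```text
0.28 1.19 -0.05 -0.2 0 -0.4 1; 0.27 1.2 -0.04 0 0 0 1; 0.28 1.2 -0.04 0 0 0 1
[-89.82415807   0.36835646  40.2356788 ] [583.20979869 181.88260804 225.89792578] {'clock': 6.9, 'qpos': array([ 2.99679675e-01,  3.40088415e-01,  1.66480612e+00,  3.35016115e-04,
        1.14381560e+00, -1.97349168e+00]), 'qvel': array([-0.01075346, -0.01651664,  0.03969622, -0.00325646,  0.00810196,
       -0.00418809]), 'joint_efforts': array([-2.69610146e-01, -6.10395098e+01, -3.39316034e+01, -3.97188286e-02,
        2.20077122e-01, -4.28898702e-02]), 'eef_pos': array([583.20979869, 181.88260804, 225.89792578]), 'tcp_rot': array([-1.56772731,  0.00642903,  0.70224507]), 'contact_force': array([-0.2680865 , -0.85659811, -3.5560722 ]), 'wrist_torque': array([-0.00793812, -0.01119491, -0.03822382]), 'opening': 0.17130563397452936}
```

Emit:
apply_moves:
  plan: "0.3 1.2 0 -0.2 0 -0.4 1; 0.3 1.2 0 0 0 0 1; 0.3 1 0 0 0 0 1; 0 0 0 0 0 0 1; 0 0 0 0 0 0 1"

```text
clock: 7.4
eef_pos: [591.9, 189.2, 190.1]
tcp_rot: [-1.571, -0.001, 0.702]
contact_force: [-0.1, -0.6, -3.9]
opening: 0.174
```

```bash
python3 plan.py 590.3 186.2 190 40.2 1 1; python3 - <<'E'
from h import *
P=pose();print(P);a=r.grab_frame("wrist");b=r.grab_frame("scene")
cv2.imwrite("pics/w3.png",np.hstack([cv2.resize(a[:300,160:480],(400,375)),cv2.resize(b[120:270,310:450],(400,375),interpolation=2)]))
cv2.imwrite("pics/w3full.png",a)
E
```

```text
-0.32 0.01 -0.13 0 0 0.1 1
(array([591.88845039, 189.2033165 , 190.06496646]), array([-1.57108155e+00, -1.20617480e-03,  7.02101740e-01]))
```

View pics/w3.png

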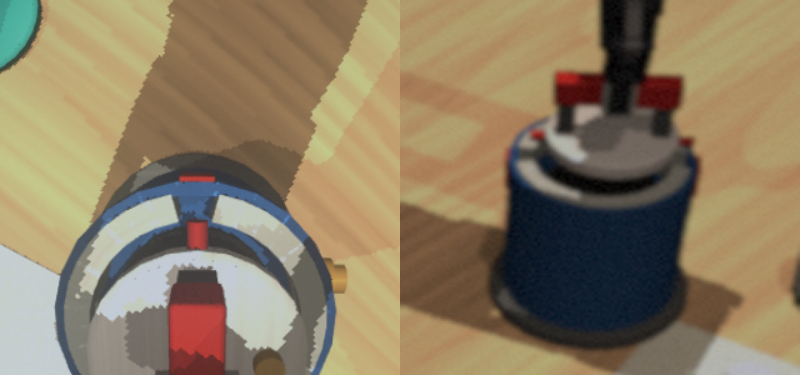

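Composite: the pin (198,235) lines up with the near gap (196,205), and the scene view shows the lid concentric over the mouth. I'll take out the 3 mm shift and descend gently.

Emit:
apply_moves:
  plan: "-0.3 0 -0.1 0 0 0 1; 0 0.3 0 0 0 0 1; 0 0.3 0 0 0 0 1; 0 0.3 0 0 0 0 1; 0 0 0 0 0 0 1"

```text
clock: 8.0
eef_pos: [590.5, 186.1, 181.9]
tcp_rot: [-1.572, -0.003, 0.702]
contact_force: [0.0, 0.4, -3.8]
opening: 0.17
```

```bash
python3 plan.py 590.3 186.2 172 40.2 1 1; python3 - <<'E'
from h import *
s=r.sense();print(s["contact_force"],s["wrist_torque"],s["eef_pos"])
E
```

```text
-0.02 0.99 0.02 0.1 0 0.2 1
[ 0.0356365   0.36348093 -3.79151845] [-0.02615659  0.04200909 -0.04120075] [590.51172948 186.14787027 181.92572864]
```

Emit:
apply_moves:
  plan: "0 0.2 0 0 0 0.1 1; 0 0.2 0 0 0 0.1 1; 0 0.2 0 0 0 0 1; 0 0.2 0 0 0 0 1; 0 0 0 0 0 0 1"

```text
clock: 8.5
eef_pos: [590.6, 186.2, 173.1]
tcp_rot: [-1.572, 0.001, 0.702]
contact_force: [0.3, 0.7, -4.2]
opening: 0.174
```

```bash
python3 plan.py 590.3 186.2 172 40.2 1 1; python3 - <<'E'
from h import *
s=r.sense();print(s["contact_force"],s["wrist_torque"],s["eef_pos"])
E
```

```text
-0.02 0.11 0.02 0.1 0 -0 1
[ 0.25289772  0.72238295 -4.23200381] [ 0.01250975 -0.02191662  0.05312496] [590.59020956 186.18484344 173.13122709]
```

Lid underside is about 6 mm inside the collar with no contact force. Going on.

Emit:
apply_moves:
  plan: "0 0.3 0 0 0 0 1; 0 0.3 0 0 0 0 1; 0 0.3 0 0 0 0 1; 0 0.2 0 0 0 0 1; 0 0 0 0 0 0 1"

```text
clock: 9.0
eef_pos: [590.5, 186.2, 161.0]
tcp_rot: [-1.572, 0.001, 0.702]
contact_force: [-0.3, -0.6, -3.1]
opening: 0.17
```

Emit:
apply_moves:
  plan: "0 0.15 0 0 0 0 1; 0 0.15 0 0 0 0 1; 0 0 0 0 0 0 1"

```text
clock: 9.3
eef_pos: [590.6, 186.2, 157.8]
tcp_rot: [-1.572, 0.001, 0.702]
contact_force: [0.3, 0.1, -3.5]
opening: 0.173
```

Emit:
apply_moves:
  plan: "0 0.1 0 0 0 0 1; 0 0.1 0 0 0 0 1; 0 0 0 0 0 0 1"

```text
clock: 9.6
eef_pos: [590.7, 186.2, 155.8]
tcp_rot: [-1.572, 0.0, 0.702]
contact_force: [-0.1, -0.2, -3.0]
opening: 0.168
```

Emit:
apply_moves:
  plan: "0 0.1 0 0 0 0 1; 0 0.1 0 0 0 0 1; 0 0 0 0 0 0 1"

```text
clock: 9.9
eef_pos: [590.8, 186.2, 153.7]
tcp_rot: [-1.572, 0.0, 0.702]
contact_force: [-0.3, -0.4, -3.7]
opening: 0.174
```

Emit:
apply_moves:
  plan: "0 0.1 0 0 0 0 1; 0 0 0 0 0 0 1"

```text
clock: 10.1
eef_pos: [590.8, 186.2, 152.6]
tcp_rot: [-1.572, 0.0, 0.702]
contact_force: [0.3, 0.4, -3.5]
opening: 0.175
```

Emit:
apply_moves:
  plan: "0 0.1 0 0 0 0 1; 0 0 0 0 0 0 1"

```text
clock: 10.3
eef_pos: [590.8, 186.2, 151.6]
tcp_rot: [-1.572, 0.0, 0.702]
contact_force: [-0.3, -0.6, -3.5]
opening: 0.175
```

Lid now at about 114.6 mm. Continuing in small steps until I feel the seal.

Emit:
apply_moves:
  plan: "0 0.1 0 0 0 0 1; 0 0 0 0 0 0 1"

```text
clock: 10.5
eef_pos: [590.8, 186.2, 150.5]
tcp_rot: [-1.572, 0.0, 0.702]
contact_force: [0.6, -0.5, -3.9]
opening: 0.172
```

Emit:
apply_moves:
  plan: "0 0.05 0 0 0 0 1; 0 0 0 0 0 0 1"

```text
clock: 10.7
eef_pos: [590.9, 186.3, 150.1]
tcp_rot: [-1.572, 0.0, 0.702]
contact_force: [0.2, -0.0, -2.3]
opening: 0.175
```

Emit:
apply_moves:
  plan: "0 0.05 0 0 0 0 1; 0 0 0 0 0 0 1"

```text
clock: 10.9
eef_pos: [590.9, 186.2, 149.9]
tcp_rot: [-1.572, -0.0, 0.702]
contact_force: [-0.7, 0.4, -1.8]
opening: 0.172
```

Seal felt at TCP z of about 150.2, so the lid is at about 113.0 mm and ramp onset should be near 25°. Twisting clockwise (+ about tool y).

Emit:
apply_moves:
  plan: "0 0 0 0 4 0 1; 0 0 -0.02 0 4 0 1; 0 0 0 0 0 0 1"

```text
clock: 11.2
eef_pos: [591.2, 186.3, 150.0]
tcp_rot: [-1.572, -0.001, 0.558]
contact_force: [0.2, 0.6, -2.3]
opening: 0.172
```

```bash
cat > s.py <<'E'
from h import *
s=r.sense();print(s["clock"],"F",s["contact_force"].round(2),"M",s["wrist_torque"].round(3),s["eef_pos"].round(2),np.degrees(s["tcp_rot"]).round(2),"past",round(40.2-np.degrees(s["tcp_rot"][2]),2))
E
python3 s.py
```

```text
11.2 F [ 0.21  0.64 -2.33] M [-0.01  -0.053 -0.051] [591.16 186.25 149.99] [-9.008e+01 -5.000e-02  3.197e+01] past 8.23
```

Emit:
apply_moves:
  plan: "0 0 -0.02 0 3 0 1; 0 0 0 0 3 0 1; 0 0 0 0 0 0 1"

```text
clock: 11.5
eef_pos: [591.4, 186.2, 149.9]
tcp_rot: [-1.572, -0.001, 0.456]
contact_force: [-0.0, -0.2, -1.9]
opening: 0.172
```

```bash
python3 s.py
```

```text
11.5 F [-0.01 -0.24 -1.95] M [-0.092 -0.033 -0.045] [591.36 186.19 149.95] [-9.007e+01 -7.000e-02  2.612e+01] past 14.08
```

Emit:
apply_moves:
  plan: "0 0 0 0 3 0 1; 0 0 0 0 0 0 1"

```text
clock: 11.7
eef_pos: [591.4, 186.2, 150.0]
tcp_rot: [-1.572, -0.001, 0.408]
contact_force: [-0.0, -0.4, -3.1]
opening: 0.174
```

```bash
python3 s.py
```

```text
11.7 F [-0.02 -0.4  -3.09] M [-0.126  0.005 -0.04 ] [591.37 186.23 149.95] [-9.007e+01 -8.000e-02  2.337e+01] past 16.83
```

Emit:
apply_moves:
  plan: "0 0 0 0 2 0 1; 0 0 0 0 0 0 1"

```text
clock: 11.9
eef_pos: [591.4, 186.2, 149.9]
tcp_rot: [-1.572, -0.002, 0.379]
contact_force: [0.2, -1.1, -2.8]
opening: 0.169
```

```bash
python3 s.py
```

```text
11.9 F [ 0.22 -1.09 -2.76] M [-0.09  -0.042 -0.041] [591.44 186.2  149.92] [-9.007e+01 -9.000e-02  2.170e+01] past 18.5
```

Emit:
apply_moves:
  plan: "0 0 0 0 2 0 1; 0 0 0 0 0 0 1"

```text
clock: 12.1
eef_pos: [591.4, 186.1, 149.8]
tcp_rot: [-1.572, -0.002, 0.349]
contact_force: [0.1, -0.6, -2.0]
opening: 0.171
```

```bash
python3 s.py
```

```text
12.1 F [ 0.13 -0.57 -2.  ] M [-0.08  -0.073 -0.092] [591.42 186.14 149.84] [-9.008e+01 -9.000e-02  2.002e+01] past 20.18
```

Emit:
apply_moves:
  plan: "0 0 0 0 2 0 1; 0 0 0 0 0 0 1"

```text
clock: 12.3
eef_pos: [591.4, 186.1, 149.7]
tcp_rot: [-1.572, -0.001, 0.32]
contact_force: [-0.7, -0.6, -2.0]
opening: 0.17
```

```bash
python3 s.py
```

```text
12.3 F [-0.69 -0.58 -1.99] M [-0.056 -0.164 -0.08 ] [591.35 186.06 149.75] [-9.008e+01 -8.000e-02  1.832e+01] past 21.88
```

Emit:
apply_moves:
  plan: "0 0 0 0 2 0 1; 0 0 0 0 0 0 1"

```text
clock: 12.5
eef_pos: [591.3, 186.0, 149.6]
tcp_rot: [-1.572, -0.001, 0.29]
contact_force: [-0.4, -0.6, -2.5]
opening: 0.172
```

```bash
python3 s.py
```

```text
12.5 F [-0.44 -0.63 -2.49] M [ 0.021 -0.15  -0.152] [591.28 186.01 149.62] [-9.008e+01 -8.000e-02  1.661e+01] past 23.59
```

Emit:
apply_moves:
  plan: "0 0 0 0 2 0 1; 0 0 0 0 0 0 1"

```text
clock: 12.7
eef_pos: [591.2, 186.1, 149.5]
tcp_rot: [-1.572, -0.001, 0.26]
contact_force: [-0.9, -0.3, -2.8]
opening: 0.176
```

```bash
python3 s.py
```

```text
12.7 F [-0.91 -0.27 -2.79] M [ 0.07  -0.127 -0.196] [591.22 186.13 149.52] [-9.007e+01 -8.000e-02  1.490e+01] past 25.3
```

Emit:
apply_moves:
  plan: "0 0 0 0 2 0 1; 0 0 0 0 0 0 1"

```text
clock: 12.9
eef_pos: [591.2, 186.1, 149.3]
tcp_rot: [-1.572, -0.001, 0.231]
contact_force: [-0.4, 0.2, -2.6]
opening: 0.173
```

```bash
python3 s.py
```

```text
12.9 F [-0.37  0.24 -2.64] M [ 0.075 -0.163  0.025] [591.2  186.07 149.34] [-9.009e+01 -8.000e-02  1.321e+01] past 26.99
```

```bash
cat > m.py <<'E'
from h import *
q=[]
for i in range(4):
    s=r.sense();q.append(np.r_[s["contact_force"],s["wrist_torque"],s["joint_efforts"][5]]);r.grab_frame("top")
print(np.round(q,3));print("mean",np.mean(q,0).round(3));print(s["eef_pos"],40.2-np.degrees(s["tcp_rot"][2]),s["clock"])
E
python3 m.py
```

```text
[[-0.37   0.236 -2.638  0.075 -0.163  0.025  0.515]
 [ 0.405 -0.631 -3.476  0.094 -0.254 -0.018  0.169]
 [-0.398 -0.475 -3.988  0.027 -0.237  0.09   0.031]
 [ 0.35  -0.72  -5.02   0.104 -0.267  0.039  0.047]]
mean [-3.000e-03 -3.980e-01 -3.781e+00  7.500e-02 -2.300e-01  3.400e-02
  1.910e-01]
[591.15920494 186.05675889 149.35538492] 27.01402674856321 13.05
```

Emit:
apply_moves:
  plan: "0 0.01 0 0 2 0 1; 0 0 0 0 0 0 1"

```text
clock: 13.3
eef_pos: [591.2, 185.9, 149.2]
tcp_rot: [-1.573, -0.001, 0.197]
contact_force: [-0.1, 0.3, -4.1]
opening: 0.174
```

```bash
python3 m.py
```

```text
[[-0.12   0.271 -4.119  0.094 -0.234  0.246  0.659]
 [-0.083 -0.024 -4.547  0.084 -0.246  0.156  0.344]
 [-1.441 -0.855 -3.652  0.064 -0.247  0.197  0.2  ]
 [-0.652 -0.579 -4.474  0.077 -0.284  0.245  0.21 ]]
mean [-0.574 -0.297 -4.198  0.08  -0.253  0.211  0.353]
[591.20746003 185.95670455 149.16489739] 28.87626893370765 13.45
```

Emit:
apply_moves:
  plan: "0 0.01 0 0 2 0 1; 0 0 0 0 0 0 1"

```text
clock: 13.7
eef_pos: [591.2, 185.9, 149.0]
tcp_rot: [-1.573, -0.001, 0.164]
contact_force: [0.1, 1.0, -4.1]
opening: 0.171
```

```bash
python3 m.py
```

```text
[[ 0.07   1.032 -4.113  0.191 -0.277  0.179  0.678]
 [ 0.261  0.186 -4.499  0.084 -0.237  0.195  0.37 ]
 [ 0.239  0.683 -5.45   0.098 -0.284  0.239  0.229]
 [ 0.858 -0.356 -4.715  0.154 -0.303  0.252  0.225]]
mean [ 0.357  0.386 -4.694  0.131 -0.275  0.216  0.376]
[591.22081358 185.87796759 149.06100868] 30.773152196475966 13.85
```

Emit:
apply_moves:
  plan: "0 0 0 0 1.2 0 1"

```text
clock: 14.0
eef_pos: [591.2, 185.9, 149.1]
tcp_rot: [-1.573, -0.001, 0.144]
contact_force: [-0.4, 0.5, -6.1]
opening: 0.175
```

```bash
python3 s.py; python3 -c "
from h import *
print(r.sense()['joint_efforts'])"; python3 - <<'E'
from h import *
a=cv2.imread("pics/w3full.png");b=r.grab_frame("wrist");cv2.imwrite("pics/w4.png",b)
for im in(a,b):
    m=red(im);o=[]
    for y in range(225,300,5):
        x=np.where(m[y,260:380])[0]
        if len(x)>10:o.append((y,260+x[0],260+x[-1],260+x.mean()))
    o=np.array(o);print(o[::4],np.polyfit(o[:,0],o[:,3],1))
E
python3 m.py
```

```text
14.0 F [-0.37  0.52 -6.1 ] M [ 0.097 -0.171  0.804] [591.23 185.87 149.05] [-9.012e+01 -9.000e-02  8.250e+00] past 31.95
[ -0.88266559 -65.2811408  -32.20825195   0.46330235   0.28308056
   0.29152399]
[[245.         296.         338.         317.        ]
 [265.         296.         339.         317.5       ]
 [285.         298.         338.         315.86666667]] [-8.16230599e-02  3.38394619e+02]
[[245. 296. 336. 316.]
 [265. 295. 337. 316.]
 [285. 295. 337. 316.]] [-1.16017316e-02  3.18951082e+02]
[[ 1.273  0.848 -5.373  0.057 -0.282  0.668  0.339]
 [ 0.077  0.449 -5.316  0.087 -0.284  0.57   0.775]
 [-0.43   0.663 -5.916  0.101 -0.275  0.526  0.621]
 [ 1.586 -0.664 -5.777  0.07  -0.25   0.534  0.55 ]]
mean [ 0.627  0.324 -5.596  0.079 -0.273  0.575  0.571]
[591.23169706 185.8654633  149.01354799] 31.968305461156632 14.2
```

Turning moment reads 0.5–0.8 Nm, and geometry gives about 8–10° past onset, so 16–20 N. That is in range, so I'll stop here. Relax, let go and back off.

Emit:
apply_moves:
  plan: "0 0 0 0 0 0 1; 0 0 0 0 0 0 0.7; 0 0 0 0 0 0 0.5; 0 0 0 0 0 0 0.3; 0 0 0 0 0 0 0.3; 0 0 0 0 0 0 0.3"

```text
clock: 14.85
eef_pos: [592.6, 186.3, 151.1]
tcp_rot: [-1.571, -0.004, 0.141]
contact_force: [-0.1, -0.1, -1.0]
opening: 0.699
```

```bash
python3 m.py
```

```text
[[-0.118 -0.111 -0.957 -0.002  0.028 -0.026  0.001]
 [ 0.244  0.339 -0.881  0.018 -0.008  0.009  0.001]
 [ 0.42   0.006  0.995  0.051  0.036  0.045  0.005]
 [ 0.758  0.908  0.604  0.011 -0.005 -0.039  0.003]]
mean [ 0.326  0.285 -0.06   0.02   0.013 -0.003  0.002]
[592.42673739 186.25604927 150.90574091] 32.08937546475743 15.0
```

Emit:
apply_moves:
  plan: "0 0 0 0 0 0 0; 0 0 0 0 0 0 0; 0 -2 0 0 0 0 0; 0 -3 0 0 0 0 0; 0 -4 0 0 0 0 0; 0 -2 0 0 0 0 0; 0 0 0 0 0 0 0; 0 0 0 0 0 0 0"

```text
clock: 15.85
eef_pos: [590.8, 185.9, 262.7]
tcp_rot: [-1.572, -0.0, 0.142]
contact_force: [0.4, 0.2, -0.4]
opening: 1.003
```

```bash
python3 - <<'E'
from h import *
P=pose();im=r.grab_frame("wrist");b=r.grab_frame("scene");print(P)
cv2.imwrite("pics/w5.png",np.hstack([cv2.resize(im[100:340,200:440],(400,400)),cv2.resize(b[120:270,300:450],(400,400),interpolation=2)]))
E
```

```text
(array([590.77548122, 185.94054124, 262.6696592 ]), array([-1.57216377e+00, -2.64066428e-04,  1.41566351e-01]))
```

View pics/w5.png

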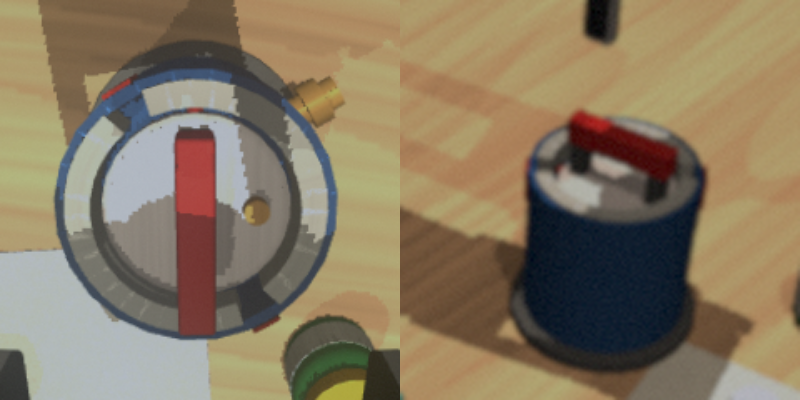

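The picture shows the lid level in the collar. Its bar (195,230) is turned about 32° clockwise from the gap marks at (118,90) and (265,322), and the fingers are clear. Every load estimate is inside the window, so I'm handing it in.

```bash
python3 -c "
from rig import r
print(r.sign_off())"
```

```text
the job is handed in; nothing more can be done
None
```

The lid is on the pot, twisted about 32° clockwise past the gaps and released, and I handed the job in at about 16 s of the 69 s allowed. No verdict was reported.

I picked the lid up by its bar, lowered it into the collar without any contact force, and felt the seal with the lid at about 113 mm. I then twisted it clockwise in small steps.

**Checks that agreed:**
- The last pictures show the lid level in the collar, with the gripper open and well clear.
- The tool force is back to about zero.
- I never came near the jars, bottle or mug, though I did not re-measure their positions.

**Checks that disagreed:** I could not measure the ramp load directly.
- **Moment:** turning the handle gave 0.8 Nm right after the last step, settling to 0.55 Nm, which means about 15 to 21 N. The peak is above the 0.4 to 0.7 Nm you gave.
- **Onset angle:** where squeezing began came out anywhere from 21.5° to 26°, which means about 12 to 21 N.
- **After letting go:** the gripper was pulling up on the lid by about 2 N, so the final load should be a little lower than these figures.

Every estimate is inside the judged 8 to 23 N, but the highest ones sit slightly over your 20 N ideal. I did not re-grip the lid to feel the tightness again.

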